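Vacuum-seal the preserve jars

ROBOT

A 7-joint arm with a two-finger parallel gripper is mounted at the origin on a cart in front of the work surface, level with it; the furniture and walls round the work are solid. World frame = base frame: x ahead of the robot, y to its left, z up, the work surface at z = 0. Lengths are in m, angles in rad, forces in N, time in s.
With the tool pointing down it reaches from about 0.4 to 0.85 m from the base axis. Payload 4.5 kg.
Tool frame: the origin (TCP) lies at the very end of the fingers, on their centre line; the grasp point (between the pads) lies 19 mm behind it (r.grip_depth is the z of the grasp point in the tool frame, in m); z points along the fingers, y is the line along which they close (so a half turn about z gives the same grasp; the last joint's range is limited). The gripper opens to 88 mm and grips with 3 to 60 N. Pads are 18 mm wide; open, the fingers measure 123 mm over their backs; the gripper's body (75 mm by 187 mm) begins 45 mm behind the grasp point.
Start: joints at [1.209, 0.689, -0.195, 1.565, 0.157, 0.902, -0.215], TCP at [0.241, -0.577, 0.239] pointing down, gripper open.
Joint ranges: [-3.01, 3.01], [-0.46, 2.08], [-1.47, 1.51], [0.13, 2.56], [-1, 4.14], [0.04, 2.09], [-2.66, 2.66]. Speed limits (rad/s): [2.57, 2.57, 3.14, 3.14, 3.14, 3.14, 3.14].

INTERFACE

Orientations are given as a unit quaternion [x, y, z, w].
In Python, from plant import r gives the robot as it stands.
- The arm moves only by the shell command python3 steer.py [FORCE], which reads ROWS from standard input. ROWS is a JSON list of rows, 1 to 10 of them, each of 7 numbers: the opening from 0.0 (shut) to 1.0 (fully open), then dx, dy, dz in m, then a rotation vector rx, ry, rz in rad; each row is the pose to reach, as a shift and turn from the pose commanded when the command began, along the tool's axes at that moment; what a row does not reach only later rows make up. A row lasts 1/10 s, in which the tool goes at most 0.05 m and 0.15 rad, less where a joint would pass 70% of its speed; a pose out of reach is approached as far as the arm can. The fingers move at their own pace and stop on an object; FORCE is the grip in N (left out, the last holds). Time passes only in rows, so rows that do not move let the fingers close. It prints the time, the measured TCP pose, the force, the opening and the grip force at its end. Input that does not fit is refused with a message, and nothing moves.
- r.get_state(): the state, without advancing time (a new reading comes with each control period).
- r.snapshot(name): name is "scene" or "top"; returns the picture (420x560x3 uint8, red, green, blue); there is no depth.
- r.camera_params(name): a dict with "fx", "fy", "cx", "cy" (pixels), "rvec" (rotation vector, rad) and "tvec" (3), from world to camera coordinates, as OpenCV has them. Camera axes: x right, y down, z forward; pixel columns grow to the right and rows downward; lengths in m; the calibration is good to about 2 mm. A picture is of the moment at which its call begins. camera_params takes no time and is no camera call.
- r.finish_job(): hands the job in; it is judged then, once.
The state is a dict: "clock": time; "q": joint angles; "qd": joint speeds; "joint_torque": joint torques, N m; "tool_pos": TCP position; "eef_rot": TCP orientation; "contact_force": force on the tool from outside, world axes, zero at the start; "moment": the same for the moment, N m; "opening": opening from 0.0 (shut) to 1.0 (fully open); "finger_force": force on a finger pad.
Only numpy, scipy, OpenCV 4.12 (cv2) and the standard library are available. Lean on these libraries where they do the work, as an engineer would, in place of code of your own. Each camera call takes 0.05 s, during which the arm holds its last target. There are 200 camera calls.

TASK

Open the table-top vacuum chamber by pressing its red catch, holding the sprung clear lid back as it lets go so that it swings up under control instead of flying open, and let it come to rest fully open. Stand every brass-lidded preserve jar upright on the chamber floor, then push the lid down until it latches. Only after that slide the flush grey vent plate fully shut over its slots, and last of all flip the pump switch over towards the chamber to on; leave the salt shaker where it is.

Things in the scene. Friction and masses are not known exactly. Their poses are not given: they have to be found in the camera images.
- sealer: table-top vacuum chamber, fixed metal box 224 (x) x 220 (y) x 88 mm high. Origin: centre of its underside; x points from its front to its back, y to the left seen from the front, z up. Front console x -113 to -47, top z 88. Chamber behind it: inside x -47 to 92, y -100 to 100, floor z 16, wall tops z 78; top of the shut lid z 90, so jars fit under it.
- chamber_floor (a point): centre of the chamber's floor, at x 22, y 0, z 16 mm of the sealer, with the sealer's axes. Room for three jars side by side along y (about 64 mm apart).
- lid_hinge (a point): middle of the lid's hinge line, at x 99, y 0, z 86 mm of the sealer; the hinge runs along the sealer's y at the back.
- lid (a joint): angle of the clear lid, rad: 0.007 latched, 1.57 upright, 1.75 fully open at its stop, where it stays; to -0.012 when pressed on its seal. Its spring lifts it with about 4 N at the front edge when shut, less as it rises: let go when shut it flies up at 6 rad/s, let go at 1.0 rad or more it finishes gently by itself. Pushing the front edge down with about 7 N snaps it into the catch.
- lid_edge (a point): middle of the front edge of the lid's top face, which turns with the lid (z: outward normal of that face). The lid is a plate 10 mm thick and 210 mm wide; this edge is 144 mm from the hinge line, the top face 4 mm outside it. When shut it is at x -45, z 90 mm of the sealer (a small steel striker bar reaches on to x -55).
- catch_top (a point): middle of the top of the red push catch, 36 (x) x 30 (y) mm, at x -86, y 0, z 102 mm of the sealer: 12 mm higher than the shut lid, 41 mm in front of the lid's front edge (x -45), so one fingertip can press it while the other hovers over the lid. It sinks up to 9 mm and springs back; pressed about 5 mm, with 3 to 4 N, it frees the lid.
- vent (a joint): position of the grey vent plate in m: 0 to 0.006 open as found, 0.034 fully shut over its slots. It slides to the sealer's +y; 1.2 N of friction, stays where it is left.
- vent_top (a point): middle of the top of the vent plate: ribbed, no handle, 30 mm (x) x 36 mm (y), at x -82, y 41 mm + joint, z 90.5 mm of the sealer, only 2.5 mm above the console round it; press down on it with 5 to 10 N and draw it along.
- pump_switch (a joint): angle of the pump switch in rad: 0 off, leaning to the front; 0.8 on, leaning to the chamber. A sprung ball holds it at either end; pushed past the middle it snaps over (about 2 N at its tip).
- switch_tip (a point): tip of the steel switch lever, 13 mm thick and 42 mm long from its pivot at x -80, y -50, z 86 mm of the sealer. Off: tip at x -96, z 125; on: x -64, z 125.
- salt_shaker: glass salt shaker with a grey cap, 44 mm across, 90 mm high, not part of the job. Origin: centre of its underside.
- jar0: small squat preserve jar, round, 52 mm across and 44 mm high, paper label, brass-coloured screw lid (its top 13 mm), about 140 g. Origin: centre of its underside, z up. Not every one of the three is there at a start.
- jar1: small squat preserve jar, round, 52 mm across and 44 mm high, paper label, brass-coloured screw lid (its top 13 mm), about 140 g. Origin: centre of its underside, z up. Not every one of the three is there at a start.
- jar2: small squat preserve jar, round, 52 mm across and 44 mm high, paper label, brass-coloured screw lid (its top 13 mm), about 140 g. Origin: centre of its underside, z up. Not every one of the three is there at a start.

How it is judged:
On the way, in this order (a step that is already met when the one before it is completed fails the run):
1. the lid is fully open (value of joint lid above 1.55 rad), for 0.2 s.
2. every jar stands on the chamber floor, let go (x of jar0 in the frame of chamber_floor between -0.06 and 0.06 m and y of jar0 in the frame of chamber_floor between -0.088 and 0.088 m and z of jar0 in the frame of chamber_floor between -0.005 and 0.006 m and angle between each of jar0, jar1, jar2's own z axis and vertical below 0.15 rad and x of jar1 in the frame of chamber_floor between -0.06 and 0.06 m and y of jar1 in the frame of chamber_floor between -0.088 and 0.088 m and z of jar1 in the frame of chamber_floor between -0.005 and 0.006 m and x of jar2 in the frame of chamber_floor between -0.06 and 0.06 m and y of jar2 in the frame of chamber_floor between -0.088 and 0.088 m and z of jar2 in the frame of chamber_floor between -0.005 and 0.006 m and contact force between the fingers and jar0 below 0.3 N and linear speed of each of jar0, jar1, jar2 below 0.03 m/s and contact force between the fingers and jar1 below 0.3 N and contact force between the fingers and jar2 below 0.3 N), for 0.3 s.
3. the lid is shut and held by its catch alone (value of joint lid below 0.02 rad and contact force between the fingers and sealer below 0.3 N), for 0.3 s.
4. the vent plate is fully shut (value of joint vent above 0.03 m), for 0.2 s.
5. the pump switch is on (value of joint pump_switch above 0.65 rad), for 0.2 s.
At the end, for the whole second after the job is handed in: every jar that is there stands on the chamber floor, upright within 0.15 rad and at rest; lid latched (under 0.02 rad); vent plate shut to within 4 mm (over 0.030 m); pump switch on (over 0.65 rad) (x of jar0 in the frame of chamber_floor between -0.06 and 0.06 m and y of jar0 in the frame of chamber_floor between -0.088 and 0.088 m and z of jar0 in the frame of chamber_floor between -0.005 and 0.006 m and angle between each of jar0, jar1, jar2's own z axis and vertical below 0.15 rad and x of jar1 in the frame of chamber_floor between -0.06 and 0.06 m and y of jar1 in the frame of chamber_floor between -0.088 and 0.088 m and z of jar1 in the frame of chamber_floor between -0.005 and 0.006 m and x of jar2 in the frame of chamber_floor between -0.06 and 0.06 m and y of jar2 in the frame of chamber_floor between -0.088 and 0.088 m and z of jar2 in the frame of chamber_floor between -0.005 and 0.006 m and value of joint lid below 0.02 rad and value of joint vent above 0.03 m and value of joint pump_switch above 0.65 rad and linear speed of each of jar0, jar1, jar2 below 0.03 m/s); the robot touches nothing.
It fails at once if the lid flies open: faster than 3 rad/s once it is past 0.35 rad (value of joint lid above 0.35 rad and velocity of joint lid above 3 rad/s).
It fails at once if the salt shaker is moved by more than 30 mm (distance of salt_shaker from where it was at the start of the episode above 0.03 m).
It fails at once if the pump switch is put on while the lid or the vent is open (value of joint pump_switch above 0.65 rad and (value of joint lid above 0.1 rad or value of joint vent below 0.028 m)).
Of jar0, jar1, jar2 only 2 to 3 are there at a start; the rules pass over those that are not, and their reading is None.
At some moment in a run one of jar0, jar1, jar2 may be knocked a few centimetres aside while the robot is not near it.
It also fails if it takes over 210 s, if anything falls off the work surface, if the arm or the gripper's body presses on something with over 40 N, if the wrist force passes 120 N, or if a joint passes its speed limit or range.

## Working session

There is one attempt and no reset: what is moved stays moved. The work goes in short steps, Python scripts to look and compute and a shell command to move; the robot and the scene stay as the last step left them, time stands still between calls to the robot, and variables do not carry over. Pictures are saved under pics/ and viewed, at most 14 in all, crops included, and the job is handed in when it is done.

```bash
ls; mkdir -p pics; python3 - <<'E'
from plant import r
import cv2
for n in("scene","top"):
    cv2.imwrite(f"pics/{n}0.png",r.snapshot(n)[:,:,::-1]); print(r.camera_params(n))
s=r.get_state();print(s, r.grip_depth)
E
```

```text
pics
plant.py
steer.py
{'fx': 490.4353181669022, 'fy': 490.4353181669022, 'cx': 282.1641728555783, 'cy': 211.8124119480177, 'rvec': array([ 0.53564381, -2.75025829,  1.04502626]), 'tvec': array([0.54068446, 0.03013848, 1.03683783])}
{'fx': 492.1582959118428, 'fy': 492.1582959118428, 'cx': 272.96180831411294, 'cy': 202.6037175664429, 'rvec': array([ 2.15152903, -2.20673544,  0.05873753]), 'tvec': array([0.26269337, 0.49475085, 0.9453817 ])}
{'clock': 0.1, 'q': array([ 1.20880343,  0.68993589, -0.19454281,  1.56621575,  0.15731915,
        0.90251537, -0.21511974]), 'qd': array([ 4.20696352e-06, -1.62761731e-03, -6.10814719e-04, -2.65980416e-03,
        1.01031226e-04,  1.31776934e-03,  7.37166868e-04]), 'joint_torque': array([-3.34018689e-03, -5.28504145e+01, -1.27165888e+00, -1.53837615e+01,
       -5.26222587e-02,  2.02019452e-03,  5.22093114e-05]), 'tool_pos': array([ 0.24071111, -0.57617484,  0.23797497]), 'eef_rot': array([ 9.80473814e-01,  1.96647895e-01, -2.23838541e-04, -8.09481040e-04]), 'contact_force': array([-0.44513815, -0.04161777,  0.16728027]), 'moment': array([-0.01107262,  0.01286948,  0.0058708 ]), 'finger_force': 0.0, 'opening': 1.0029819517101919} -0.0187
```

View pics/scene0.png

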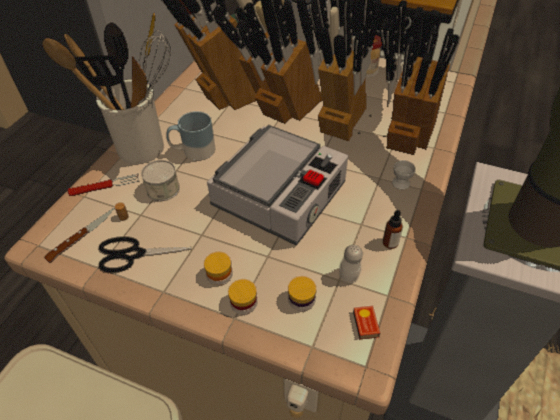

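View pics/top0.png

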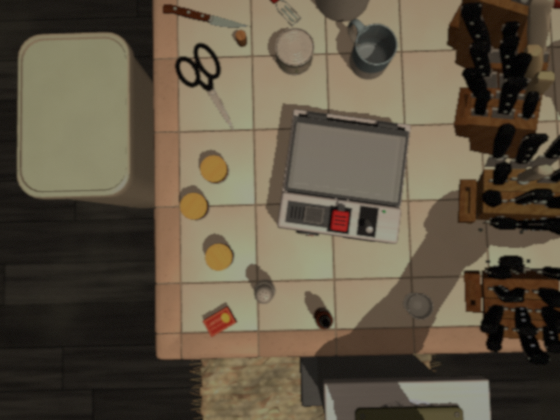

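Both views show three brass-lidded jars: top (213,168), (194,206), (218,257), with the shaker at (264,294). The sealer has its red catch at top (340,220), the vent to its left and the switch to its right.

```bash
cat > h.py <<'E'
import numpy as np, cv2
from plant import r
from scipy.spatial.transform import Rotation as R
def cam(n):
    c=r.camera_params(n); K=np.array([[c['fx'],0,c['cx']],[0,c['fy'],c['cy']],[0,0,1.]])
    M=R.from_rotvec(c['rvec']).as_matrix(); return K,M,np.array(c['tvec']),-M.T@np.array(c['tvec'])
def ray(n,p):
    K,M,t,o=cam(n); d=M.T@np.linalg.inv(K)@np.array([*p,1.]); return o,d/np.linalg.norm(d)
def plane(n,p,z):
    o,d=ray(n,p); return o+d*(z-o[2])/d[2]
def tri(pt,ps):
    (a,d),(b,e)=ray("top",pt),ray("scene",ps)
    s=np.linalg.lstsq(np.c_[d,-e],b-a,rcond=None)[0]; A=a+s[0]*d;B=b+s[1]*e
    return (A+B)/2,np.linalg.norm(A-B)
def proj(n,X):
    K,M,t,o=cam(n); q=K@(M@np.array(X)+t); return q[:2]/q[2]
def blobs(img,lo,hi,amin=60):
    m=cv2.inRange(cv2.cvtColor(img,cv2.COLOR_RGB2HSV),lo,hi)
    k,l,st,c=cv2.connectedComponentsWithStats(m)
    return [(c[i].round(1),st[i].tolist()) for i in range(1,k) if st[i][4]>=amin]
def snap(n,f=None):
    im=r.snapshot(n)
    if f: cv2.imwrite("pics/"+f,im[:,:,::-1])
    return im
E
python3 - <<'E'
from h import *
t=cv2.imread("pics/top0.png")[:,:,::-1];s=cv2.imread("pics/scene0.png")[:,:,::-1]
for n,i in(("top",t),("scene",s)):
    print(n,"pos",cam(n)[3])
    print("brass",blobs(i,(15,150,90),(28,255,255)))
    print("red",blobs(i,(0,180,110),(6,255,255),30),blobs(i,(174,180,110),(180,255,255),30))
def crop(i,x,y,w,h,f): cv2.imwrite(f,cv2.resize(i[y:y+h,x:x+w,::-1],None,fx=5,fy=5,interpolation=2))
crop(t,270,100,150,120,"pics/tc.png") ;crop(t,270,140,150,110,"pics/tc2.png")
c=np.zeros((600,800,3),np.uint8)
a=cv2.resize(t[100:250,270:420,::-1],(600,600),interpolation=2);cv2.imwrite("pics/tc.png",a)
a=cv2.resize(s[120:250,200:360,::-1],None,fx=4.6,fy=4.6,interpolation=2);cv2.imwrite("pics/sc.png",a)
E
```

```text
top pos [0.43488858 0.23665528 0.98101935]
brass [(array([213.5, 168.4]), [201, 156, 26, 26, 528]), (array([517.7, 186.3]), [496, 181, 47, 10, 217]), (array([193.4, 205.6]), [181, 193, 26, 26, 535]), (array([513.7, 208.5]), [500, 204, 29, 9, 153]), (array([218.5, 256.1]), [206, 244, 26, 26, 515]), (array([225. , 317.3]), [221, 313, 9, 10, 66])]
red [(array([339.7, 220.5]), [332, 211, 17, 20, 286]), (array([216.1, 324.2]), [206, 313, 28, 22, 236])] []
scene pos [0.23570132 0.81935141 0.80086756]
brass [(array([435.2,   3.1]), [406, 0, 51, 11, 320]), (array([206.,  36.]), [188, 26, 33, 21, 198]), (array([74.3, 46.4]), [65, 35, 19, 21, 103]), (array([288.8,  58.9]), [268, 40, 38, 36, 281]), (array([338.2,  66.4]), [319, 51, 34, 26, 306]), (array([411.8,  78.7]), [401, 57, 21, 40, 213]), (array([431.7,  85.4]), [412, 61, 37, 42, 340]), (array([93.9, 88.6]), [75, 69, 40, 40, 183]), (array([205.6,  81.8]), [197, 74, 19, 17, 115]), (array([269.1,  96.6]), [255, 88, 27, 18, 115]), (array([335. , 114.9]), [319, 106, 33, 18, 263]), (array([412., 128.]), [402, 123, 18, 13, 61]), (array([217.3, 264.3]), [204, 252, 27, 26, 561]), (array([301.7, 289.1]), [288, 276, 28, 27, 592]), (array([242. , 292.2]), [228, 279, 28, 27, 602]), (array([364. , 312.8]), [359, 309, 11, 9, 72])]
red [(array([313.5, 176.8]), [304, 170, 20, 14, 164]), (array([ 89.7, 186.8]), [68, 180, 44, 15, 224]), (array([371.4, 321.4]), [366, 311, 11, 20, 66]), (array([361.7, 324.5]), [358, 316, 8, 17, 36])] []
```

View pics/tc.png

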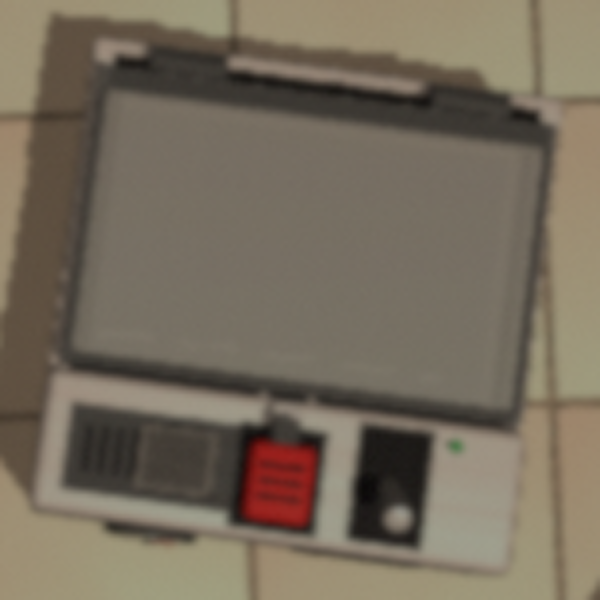

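View pics/sc.png

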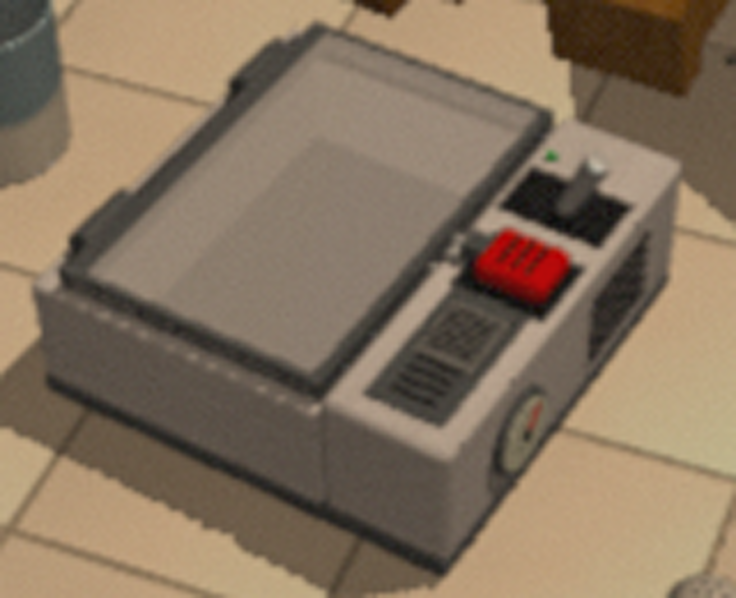

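Top crop: lid front corners are at about (65,368) and (518,420), console front corners at (37,503) and (505,568). Scene crop: console front corners (450,455) and (678,170), lid front corners (315,385) and (550,115). The switch leans to the front (off) and the vent plate is open. I'll fit the sealer pose to these points and triangulate the jars.

```bash
python3 - <<'E'
from h import *
from scipy.optimize import least_squares
P=[("top",(65,366),(-45,105,90)),("top",(517,420),(-45,-105,90)),("top",(37,505),(-113,110,88)),("top",(507,568),(-113,-110,88)),
("scene",(315,387),(-45,105,90)),("scene",(551,113),(-45,-105,90)),("scene",(450,455),(-113,110,88)),("scene",(680,168),(-113,-110,88)),("scene",(440,573),(-113,110,0)),
("top",(398,520),(-96,-50,125)),("scene",(595,165),(-96,-50,125))]
px=lambda n,p:(np.array(p)+.5)/(4 if n=="top" else 4.6)-.5+((270,100) if n=="top" else (200,120))
def W(v,m): 
    return R.from_euler('z',v[3]).apply(np.array(m)/1e3)+v[:3]
f=lambda v:np.concatenate([proj(n,W(v,m))-px(n,p) for n,p,m in P])
s=least_squares(f,[.5,.3,0,1.5],loss='soft_l1');print(s.x.round(4));print(f(s.x).reshape(-1,2).round(1).tolist())
# independent triangulation: heights
for i,j in((0,4),(1,5),(2,6),(3,7),(9,10)):
    X,e=tri(px(*P[i][:2]),px(*P[j][:2]));print(P[i][2],X.round(4),round(e,4),"model",W(s.x,P[i][2]).round(4))
for a,b in(((213.5,168.4),(217.3,264.3)),((193.4,205.6),(242,292.2)),((218.5,256.1),(301.7,289.1))):
    X,e=tri(a,b);print("jar",X.round(4),round(e,4),plane("top",a,.044).round(4))
print("red",tri((339.7,220.5),(313.5,176.8)),W(s.x,(-86,0,102)))
print("shaker",plane("top",(264,294),.09))
np.save("v.npy",s.x)
print(r.get_state()['eef_rot'])
E
```

```text
[ 0.5477  0.1155 -0.0016 -0.162 ]
[[-0.8, -1.9], [1.2, 0.3], [-1.6, 0.1], [1.7, 1.0], [0.0, 0.6], [-0.1, 0.3], [-0.9, 1.5], [0.4, -1.8], [0.9, 3.8], [0.7, -1.2], [-0.0, -0.7]]
(-45, 105, 90) [0.5184 0.2258 0.09  ] 0.0038 model [0.5202 0.2264 0.0884]
(-45, -105, 90) [0.4861 0.0219 0.0916] 0.0013 model [0.4863 0.0192 0.0884]
(-113, 110, 88) [0.4536 0.2393 0.0878] 0.0008 model [0.4539 0.2423 0.0864]
(-113, -110, 88) [0.4194 0.0269 0.0824] 0.0017 model [0.4184 0.0252 0.0864]
(-96, -50, 125) [0.4435 0.0832 0.123 ] 0.0015 model [0.4449 0.0817 0.1234]
jar [0.569  0.363  0.0379] 0.0005 [0.5683 0.3623 0.044 ]
jar [0.4978 0.4027 0.0395] 0.0005 [0.4977 0.402  0.044 ]
jar [0.3998 0.356  0.0392] 0.0011 [0.4005 0.3556 0.044 ]
red (array([0.46039495, 0.13031093, 0.09852257]), np.float64(0.0004019201730037608)) [0.46281627 0.12939131 0.10037391]
shaker [0.33259469 0.26921962 0.09      ]
[ 9.80473814e-01  1.96647895e-01 -2.23838541e-04 -8.09481040e-04]
```

```bash
cat >> h.py <<'E'
v=np.load("v.npy"); v[2]=0
def W(m): return R.from_euler('z',v[3]).apply(np.array(m)/1e3)+v[:3]
def rel(p,tyaw,q0=None,p0=None):
    """tool-frame shift+rotvec to world TCP p with tool pointing down and tool-y yaw = tyaw (mod pi)"""
    s=r.get_state(); T=R.from_quat(s['eef_rot'])
    best=None
    for k in(0,np.pi):
        a=tyaw+k; y=np.array([np.cos(a),np.sin(a),0]); z=np.array([0,0,-1.]); G=R.from_matrix(np.c_[np.cross(y,z),y,z])
        w=(T.inv()*G).as_rotvec()
        if best is None or np.linalg.norm(w)<np.linalg.norm(best): best=w
    return np.r_[T.inv().apply(np.array(p)-s['tool_pos']),best].round(4).tolist()
YX=v[3]; YY=v[3]+np.pi/2   # closing along sealer x / y
E
python3 - <<'E'
from h import *
print("knives",[tri((490,275),(440,45))])
print(W((-51,0,200)))
print(rel(np.r_[.241,-.576,.5],YX));print(rel(W((-51,0,450)),YX), rel(W((-51,0,450)),YX+np.pi))
E
echo '[[0.57, 0, 0, -0.05, 0, 0, 0], [0.57, 0, 0, -0.1, 0, 0, 0], [0.57, 0, 0, -0.15, 0, 0, 0], [0.57, 0, 0, -0.2, 0, 0, 0], [0.57, 0, 0, -0.26, 0, 0, 0], [0.57, 0, 0, -0.26, 0, 0, 0]]' | python3 steer.py
```

```text
knives [(array([ 0.33267071, -0.04618212,  0.32397427]), np.float64(0.09002127859415271))]
[0.49735805 0.12374638 0.2       ]
[0.0003, -0.0005, -0.262, -0.0016, -0.0007, -1.0129]
[0.5067, -0.5472, -0.2112, -0.0016, -0.0007, -1.0129] [0.5067, -0.5472, -0.2112, -0.0016, -0.0007, -1.0129]
clock: 0.7
tool_pos: [0.2419, -0.578, 0.505]
eef_rot: [0.981, 0.196, 0.002, 0.005]
contact_force: [0.8, -0.5, -0.7]
opening: 0.57
finger_force: 0.0
```

```bash
echo '[[0.57, 0.03, -0.035, 0, 0, 0, -0.07], [0.57, 0.06, -0.07, 0, 0, 0, -0.14], [0.57, 0.09, -0.1, 0, 0, 0, -0.2], [0.57, 0.12, -0.135, 0, 0, 0, -0.27], [0.57, 0.15, -0.165, 0, 0, 0, -0.34], [0.57, 0.18, -0.2, 0, 0, 0, -0.4], [0.57, 0.21, -0.23, 0, 0, 0, -0.47], [0.57, 0.24, -0.26, 0, 0, 0, -0.54], [0.57, 0.27, -0.295, 0, 0, 0, -0.6], [0.57, 0.3, -0.33, 0, 0, 0, -0.67]]' | python3 steer.py
python3 -c "
from h import *
print(rel(W((-51,0,450)),YX))"
```

```text
clock: 1.7
tool_pos: [0.3903, -0.1548, 0.498]
eef_rot: [0.861, 0.509, -0.0, -0.0]
contact_force: [1.2, 1.2, 0.3]
opening: 0.569
finger_force: 0.0
[0.2957, -0.0404, 0.0479, -0.0012, 0.0003, -0.3408]
```

```bash
echo '[[0.57, 0.04, -0.005, 0, 0, 0, -0.05], [0.57, 0.08, -0.01, 0, 0, 0, -0.1], [0.57, 0.12, -0.016, 0, 0, 0, -0.15], [0.57, 0.16, -0.02, 0, 0, 0, -0.2], [0.57, 0.2, -0.027, 0, 0, 0, -0.25], [0.57, 0.24, -0.03, 0, 0, 0, -0.3], [0.57, 0.28, -0.04, 0.02, 0, 0, -0.34], [0.57, 0.296, -0.04, 0.05, 0, 0, -0.341], [0.57, 0.296, -0.04, 0.1, 0, 0, -0.341], [0.57, 0.296, -0.04, 0.14, 0, 0, -0.341]]' | python3 steer.py
python3 -c "
from h import *
print(rel(W((-51,0,125)),YX));s=r.get_state();print(s['tool_pos'],s['q'])"
```

```text
clock: 2.7
tool_pos: [0.4977, 0.1221, 0.3558]
eef_rot: [0.762, 0.648, -0.001, -0.001]
contact_force: [0.5, -1.0, 0.6]
opening: 0.57
finger_force: 0.0
[0.0018, -0.0001, 0.2308, -0.0023, 0.001, -0.0002]
[0.49769574 0.12213447 0.35576353] [ 0.11870829  0.46643734 -0.70064644  1.71131764  0.33252101  1.08886644
 -0.84849249]
```

```bash
echo '[[0.57, 0.002, 0, 0.05, 0, 0, 0], [0.57, 0.002, 0, 0.1, 0, 0, 0], [0.57, 0.002, 0, 0.15, 0, 0, 0], [0.57, 0.002, 0, 0.2, 0, 0, 0], [0.57, 0.002, 0, 0.23, 0, 0, 0], [0.57, 0.002, 0, 0.23, 0, 0, 0]]' | python3 steer.py
python3 - <<'E'
from h import *
print(rel(W((-51,0,96)),YX))
s=snap("scene");t=snap("top")
a=cv2.resize(s[80:240,200:360,::-1],(400,400),interpolation=2);b=cv2.resize(t[120:280,260:420,::-1],(400,400),interpolation=2)
cv2.imwrite("pics/p5.png",np.hstack([a,b]))
E
```

```text
clock: 3.3
tool_pos: [0.4958, 0.1225, 0.1248]
eef_rot: [0.762, 0.647, -0.004, -0.002]
contact_force: [-0.4, -0.1, 0.4]
opening: 0.57
finger_force: 0.0
[0.0016, 0.0016, 0.0288, -0.0082, 0.0047, -0.001]
```

View pics/p5.png

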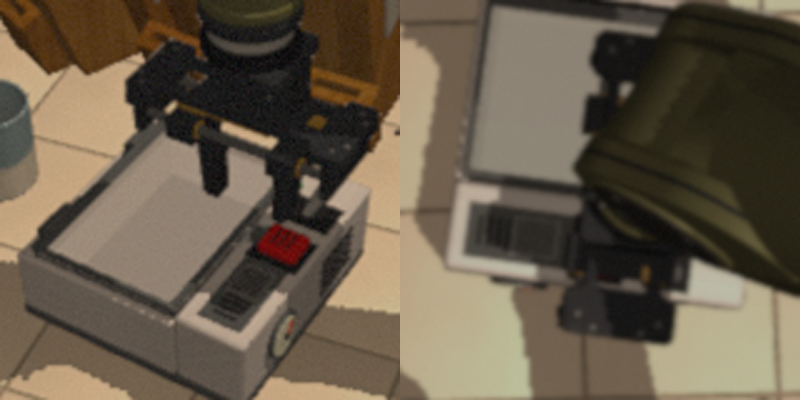

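Left panel: the front fingertip at (285,215) hangs over the red catch at (285,243), and the back fingertip at (215,190) is over the lid near its edge. I'll press now.

```bash
echo '[[0.57, 0.001, 0.001, 0.01, 0, 0, 0], [0.57, 0.001, 0.001, 0.018, 0, 0, 0], [0.57, 0.001, 0.001, 0.022, 0, 0, 0], [0.57, 0.001, 0.001, 0.025, 0, 0, 0], [0.57, 0.001, 0.001, 0.027, 0, 0, 0], [0.57, 0.001, 0.001, 0.027, 0, 0, 0]]' | python3 steer.py
```

```text
clock: 4.0
tool_pos: [0.4995, 0.1248, 0.102]
eef_rot: [0.762, 0.647, -0.0, -0.0]
contact_force: [-1.6, -0.1, 3.9]
opening: 0.575
finger_force: 1.9
```

```bash
for i in 1 2 ; do echo '[[0.57, 0, 0, 0.0015, 0, 0, 0], [0.57, 0, 0, 0.003, 0, 0, 0], [0.57, 0, 0, 0.003, 0, 0, 0]]' | python3 steer.py; done
python3 - <<'E'
from h import *
s=snap("scene");t=snap("top")
a=cv2.resize(s[80:240,200:360,::-1],(600,600),interpolation=2)
cv2.imwrite("pics/p6.png",a)
E
```

```text
clock: 4.3
tool_pos: [0.4964, 0.1254, 0.0998]
eef_rot: [0.762, 0.648, -0.002, -0.001]
contact_force: [-9.4, 1.1, 18.1]
opening: 0.57
finger_force: 9.3
clock: 4.6
tool_pos: [0.4936, 0.1259, 0.0976]
eef_rot: [0.761, 0.648, -0.004, -0.002]
contact_force: [-17.0, 2.0, 33.4]
opening: 0.573
finger_force: 17.5
```

View pics/p6.png

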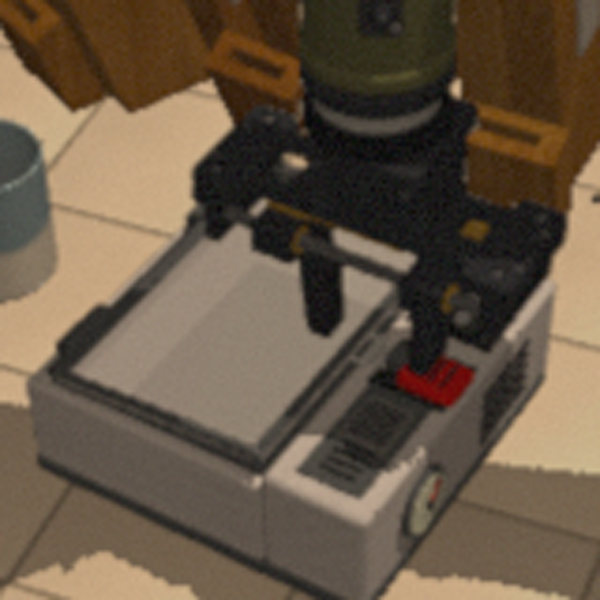

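The force rose to 33 N and the front finger sits on the back part of the red catch at (428,365). The lid edge line looks thicker, so the lid may already be free. I'll back off gently and look at it under the fingertip.

```bash
echo '[[0.57, 0, 0, -0.003, 0, 0, 0], [0.57, 0, 0, -0.006, 0, 0, 0], [0.57, 0, 0, -0.009, 0, 0, 0], [0.57, 0, 0, -0.009, 0, 0, 0]]' | python3 steer.py;echo '[[0.57, 0, 0, -0.003, 0, 0, 0], [0.57, 0, 0, -0.006, 0, 0, 0], [0.57, 0, 0, -0.008, 0, 0, 0], [0.57, 0, 0, -0.008, 0, 0, 0]]' | python3 steer.py
python3 - <<'E'
from h import *
s=snap("scene")
cv2.imwrite("pics/p7.png",cv2.resize(s[100:230,210:350,::-1],None,fx=4.5,fy=4.5,interpolation=2))
print(rel(W((-51,0,100)),YX))
E
```

```text
clock: 5.1
tool_pos: [0.4999, 0.1251, 0.1055]
eef_rot: [0.762, 0.647, 0.0, -0.0]
contact_force: [-2.7, 1.5, 4.7]
opening: 0.566
finger_force: 2.2
clock: 5.5
tool_pos: [0.5012, 0.1249, 0.1133]
eef_rot: [0.763, 0.647, 0.001, 0.0]
contact_force: [-0.5, 0.8, 3.2]
opening: 0.571
finger_force: 2.0
[-0.0018, -0.0036, 0.0131, 0.0016, -0.001, -0.0023]
```

View pics/p7.png

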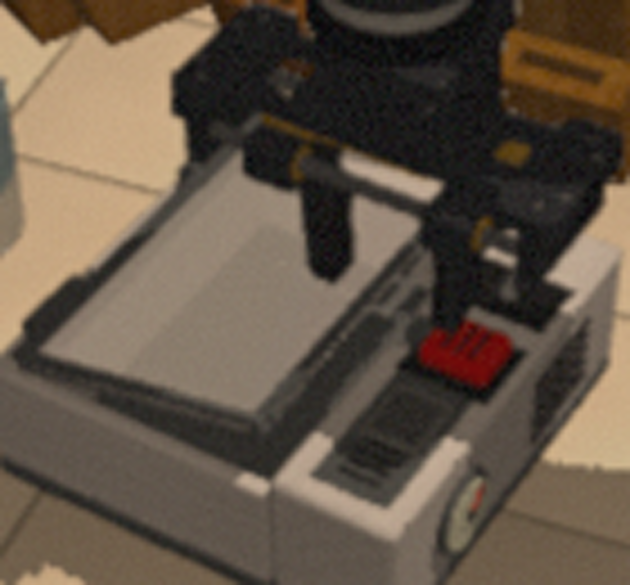

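The lid is free: its front edge is raised and rests under the back fingertip at (330,275), while the catch has sprung back. I'll follow the arc slowly.

```bash
echo '[[0.57, 0, 0.002, -0.007, 0, 0, 0], [0.57, 0, 0.004, -0.014, 0, 0, 0], [0.57, 0, 0.0075, -0.023, 0, 0, 0], [0.57, 0, 0.0115, -0.031, 0, 0, 0], [0.57, 0, 0.016, -0.039, 0, 0, 0], [0.57, 0, 0.021, -0.047, 0, 0, 0], [0.57, 0, 0.027, -0.054, 0, 0, 0], [0.57, 0, 0.033, -0.061, 0, 0, 0], [0.57, 0, 0.04, -0.067, 0, 0, 0], [0.57, 0, 0.047, -0.0735, 0, 0, 0]]' | python3 steer.py
python3 -c "
from h import *
print(rel(W((0,0,185)),YX))"
```

```text
clock: 6.55
tool_pos: [0.5467, 0.1167, 0.1865]
eef_rot: [0.763, 0.647, -0.001, -0.0]
contact_force: [1.9, -0.3, -0.7]
opening: 0.57
finger_force: 0.7
[-0.001, 0.0011, 0.0015, -0.0009, 0.0007, -0.0019]
```

```bash
echo '[[0.57, 0, 0.008, -0.005, 0, 0, 0], [0.57, 0, 0.016, -0.01, 0, 0, 0], [0.57, 0, 0.024, -0.014, 0, 0, 0], [0.57, 0, 0.033, -0.0175, 0, 0, 0], [0.57, 0, 0.039, -0.02, 0, 0, 0], [0.57, 0, 0.045, -0.021, 0, 0, 0], [0.57, 0, 0.051, -0.023, 0, 0, 0], [0.57, 0, 0.057, -0.023, 0, 0, 0], [0.57, 0, 0.064, -0.024, 0, 0, 0], [0.57, 0, 0.07, -0.024, 0, 0, 0]]' | python3 steer.py
python3 -c "
from h import *
cv2.imwrite('pics/p8.png',snap('scene')[60:260,120:420,::-1])"
```

```text
clock: 7.55
tool_pos: [0.6162, 0.1055, 0.2102]
eef_rot: [0.763, 0.647, -0.0, 0.0]
contact_force: [0.7, -0.6, 0.1]
opening: 0.569
finger_force: 0.2
```

View pics/p8.png

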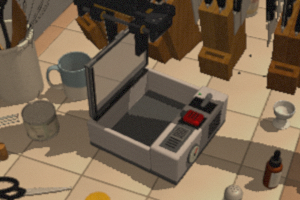

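The picture shows the lid nearly upright against the back finger, under control. I'll lift clear and measure the jars again.

```bash
echo '[[0.57, 0, 0, -0.02, 0, 0, 0], [0.57, 0, 0, -0.04, 0, 0, 0], [0.57, 0, 0, -0.07, 0, 0, 0], [0.57, 0, 0, -0.11, 0, 0, 0], [0.57, 0, 0, -0.14, 0, 0, 0], [0.57, 0, 0, -0.14, 0, 0, 0]]' | python3 steer.py
cat >> h.py <<'E'
def jars(show=False):
    t,s=r.snapshot("top"),r.snapshot("scene")
    B=[blobs(i,(15,150,90),(28,255,255),350) for i in(t,s)]
    out=[]
    for c,st in B[0]:
        for d,su in B[1]:
            X,e=tri(c,d)
            if e<.005 and .02<X[2]<.09 and su[3]>15 and st[3]>15: out.append((X.round(4),round(e,4),plane("top",c,.044).round(4),st[4],su[4]))
    return out,t,s
E
python3 - <<'E'
from h import *
o,t,s=jars()
for x in o: print(x)
cv2.imwrite('pics/p9.png',np.hstack([s[60:360,60:420,::-1],t[60:360,150:440,::-1]]))
j=o[0][2]
print(r.get_state()['q'])
E
```

```text
clock: 8.2
tool_pos: [0.6174, 0.1071, 0.3549]
eef_rot: [0.763, 0.647, 0.004, 0.001]
contact_force: [-0.2, -0.1, 0.2]
opening: 0.571
finger_force: 0.0
(array([0.5689, 0.3632, 0.0382]), np.float64(0.0006), array([0.5683, 0.3625, 0.044 ]), 517, 564)
(array([0.4976, 0.4027, 0.0396]), np.float64(0.0004), array([0.4975, 0.402 , 0.044 ]), 528, 602)
(array([0.4   , 0.3559, 0.0388]), np.float64(0.001), array([0.4007, 0.3554, 0.044 ]), 507, 595)
[ 0.10058528  0.64060122 -0.65700068  1.39526037  0.39673394  1.23865508
 -0.75269821]
```

View pics/p9.png

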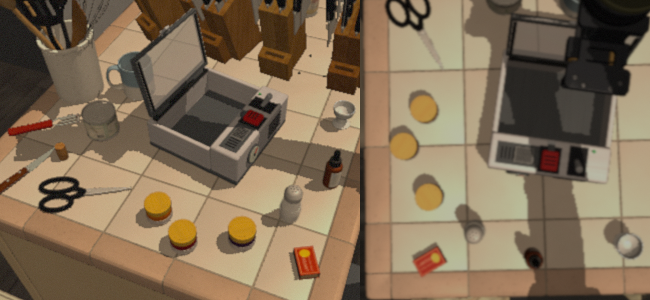

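Lid fully open (top panel: lid seen edge-on behind the chamber), and the jars have not moved. Now jar0.

```bash
python3 -c "
from h import *
print(rel([.5686,.3628,.13],YY))
print(rel([.5686,.3628,.014],YY))"
```

```text
[0.2461, -0.0882, 0.2203, 0.0003, -0.0001, 1.569]
[0.2461, -0.0882, 0.3363, 0.0003, -0.0001, 1.569]
```

```bash
echo '[[1, 0.02, -0.01, 0, 0, 0, 0.14], [1, 0.05, -0.02, 0, 0, 0, 0.28], [1, 0.08, -0.03, 0, 0, 0, 0.42], [1, 0.11, -0.04, 0.02, 0, 0, 0.56], [1, 0.14, -0.05, 0.05, 0, 0, 0.7], [1, 0.17, -0.06, 0.08, 0, 0, 0.84], [1, 0.2, -0.07, 0.11, 0, 0, 0.98], [1, 0.23, -0.08, 0.14, 0, 0, 1.12], [1, 0.246, -0.088, 0.17, 0, 0, 1.26], [1, 0.246, -0.088, 0.2, 0, 0, 1.4]]' | python3 steer.py
echo '[[1, 0, 0, 0.02, 0, 0, 0.15], [1, 0, 0, 0.02, 0, 0, 0.17], [1, 0, 0, 0.02, 0, 0, 0.17]]' | python3 steer.py
python3 -c "
from h import *
print(rel([.5686,.3628,.014],YY),r.get_state()['q'])"
```

```text
clock: 9.3
tool_pos: [0.5653, 0.3663, 0.1469]
eef_rot: [1.0, 0.003, -0.002, -0.0]
contact_force: [-0.0, 0.2, -0.2]
opening: 0.998
finger_force: 0.0
clock: 9.6
tool_pos: [0.5684, 0.3621, 0.1293]
eef_rot: [0.997, -0.08, -0.001, 0.001]
contact_force: [-0.1, -0.4, 0.7]
opening: 1.0
finger_force: 0.0
[0.0003, -0.001, 0.1153, 0.0021, 0.0014, 0.0016] [-0.55298414  0.88449883 -0.16214511  1.49206856  0.17880313  0.78203473
 -2.51535296]
```

```bash
echo '[[1, 0, -0.001, 0.03, 0, 0, 0], [1, 0, -0.001, 0.06, 0, 0, 0], [1, 0, -0.001, 0.09, 0, 0, 0], [1, 0, -0.001, 0.108, 0, 0, 0], [1, 0, -0.001, 0.115, 0, 0, 0], [0.45, 0, -0.001, 0.115, 0, 0, 0], [0.45, 0, -0.001, 0.115, 0, 0, 0], [0.45, 0, -0.001, 0.115, 0, 0, 0], [0.45, 0, -0.001, 0.115, 0, 0, 0], [0.45, 0, -0.001, 0.115, 0, 0, 0]]' | python3 steer.py 15
echo '[[0.45, 0, 0, -0.03, 0, 0, 0], [0.45, 0, 0, -0.07, 0, 0, 0], [0.45, 0, 0, -0.12, 0, 0, 0], [0.45, 0, 0, -0.15, 0, 0, 0], [0.45, 0, 0, -0.15, 0, 0, 0]]' | python3 steer.py
python3 -c "
from h import *
print(rel(W([44,-50,150]),YY),r.get_state()['q'])"
```

```text
clock: 10.6
tool_pos: [0.5696, 0.3637, 0.016]
eef_rot: [0.997, -0.081, 0.0, -0.0]
contact_force: [-0.0, 0.1, 3.1]
opening: 0.579
finger_force: 15.1
clock: 11.1
tool_pos: [0.5719, 0.3656, 0.1707]
eef_rot: [0.997, -0.082, 0.004, -0.003]
contact_force: [0.6, 0.0, -1.2]
opening: 0.578
finger_force: 15.0
[0.0607, 0.3008, 0.019, -0.0072, -0.0072, -0.0015] [-0.55133792  0.83456275 -0.1678972   1.4614859   0.16624158  0.84920351
 -2.50808599]
```

```bash
echo '[[0.45, 0.01, 0.03, 0, 0, 0, 0], [0.45, 0.02, 0.07, 0, 0, 0, 0], [0.45, 0.03, 0.11, 0, 0, 0, 0], [0.45, 0.04, 0.15, 0, 0, 0, 0], [0.45, 0.05, 0.19, 0, 0, 0, 0], [0.45, 0.055, 0.23, 0, 0, 0, 0], [0.45, 0.06, 0.27, 0, 0, 0, 0], [0.45, 0.06, 0.3, 0, 0, 0, 0], [0.45, 0.06, 0.3, 0, 0, 0, 0], [0.45, 0.06, 0.3, 0, 0, 0, 0]]' | python3 steer.py
python3 -c "
from h import *
print(rel(W([44,-50,34]),YY))
s,t=snap('scene'),snap('top');cv2.imwrite('pics/p10.png',np.hstack([cv2.resize(i,(400,400),interpolation=2)[:,:,::-1] for i in(s[80:240,200:360],t[100:260,260:420])]))"
```

```text
clock: 12.1
tool_pos: [0.5788, 0.0572, 0.1641]
eef_rot: [0.997, -0.082, -0.001, 0.0]
contact_force: [0.3, 1.3, -1.8]
opening: 0.581
finger_force: 15.0
[0.0042, -0.0027, 0.1301, 0.0005, 0.0021, -0.0027]
```

View pics/p10.png

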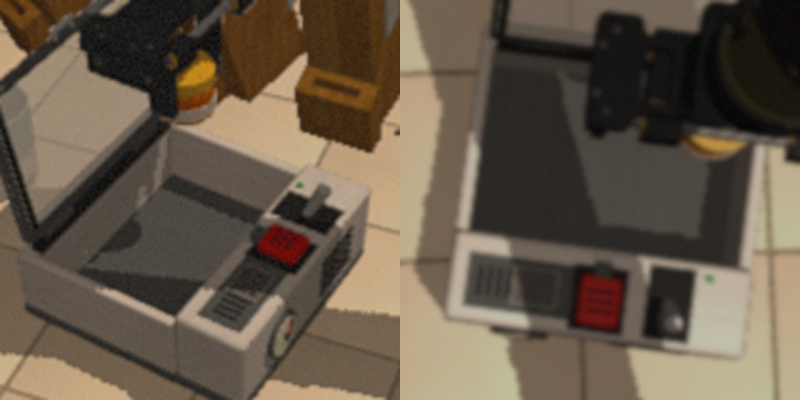

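```bash
echo '[[0.45, 0.004, -0.007, 0.03, 0, 0, 0], [0.45, 0.004, -0.007, 0.06, 0, 0, 0], [0.45, 0.004, -0.007, 0.085, 0, 0, 0], [0.45, 0.004, -0.007, 0.105, 0, 0, 0], [0.45, 0.004, -0.007, 0.12, 0, 0, 0], [0.45, 0.004, -0.007, 0.127, 0, 0, 0], [0.45, 0.004, -0.007, 0.13, 0, 0, 0], [0.45, 0.004, -0.007, 0.13, 0, 0, 0]]' | python3 steer.py
python3 -c "
from h import *
print(rel(W([44,-46,32]),YY))"
```

```text
clock: 13.0
tool_pos: [0.585, 0.0645, 0.0354]
eef_rot: [0.997, -0.081, 0.0, -0.0]
contact_force: [0.2, 0.4, -1.5]
opening: 0.584
finger_force: 15.0
[-0.001, 0.0017, 0.0034, -0.0003, -0.0005, -0.0008]
```

```bash
echo '[[0.45, -0.001, 0.001, 0.002, 0, 0, 0], [0.45, -0.001, 0.001, 0.004, 0, 0, 0], [0.45, -0.001, 0.001, 0.005, 0, 0, 0], [0.66, -0.001, 0.001, 0.004, 0, 0, 0], [0.66, -0.001, 0.001, 0.004, 0, 0, 0], [0.66, -0.001, 0.001, 0.004, 0, 0, 0], [0.66, -0.001, 0.001, -0.01, 0, 0, 0], [0.66, -0.001, 0.001, -0.03, 0, 0, 0], [0.66, -0.001, 0.001, -0.07, 0, 0, 0], [0.66, -0.001, 0.001, -0.115, 0, 0, 0]]' | python3 steer.py
echo '[[1, 0, -0.03, 0, 0, 0, 0], [1, 0, -0.08, 0, 0, 0, -0.1], [1, 0, -0.13, 0, 0, 0, -0.25], [1, 0, -0.18, 0, 0, 0, -0.4], [1, 0, -0.23, 0, 0, 0, -0.55], [1, 0, -0.25, 0, 0, 0, -0.7], [1, 0, -0.25, 0, 0, 0, -0.85], [1, 0, -0.25, 0, 0, 0, -1], [1, 0, -0.25, 0, 0, 0, -1.15], [1, 0, -0.25, 0, 0, 0, -1.3]]' | python3 steer.py
python3 - <<'E'
from h import *
o,t,s=jars()
for x in o: print(x, R.from_euler('z',-v[3]).apply(x[0]-v[:3]).round(4))
q=r.get_state()['q'];print(q)
j=o[1][2] if len(o)>1 else None
print(rel([.4975,.4023,.13],YY))
cv2.imwrite('pics/p11.png',np.hstack([cv2.resize(i,(400,400),interpolation=2)[:,:,::-1] for i in(s[80:320,120:360],t[80:320,160:400])]))
E
```

```text
clock: 14.0
tool_pos: [0.5827, 0.0631, 0.1514]
eef_rot: [0.997, -0.081, -0.001, 0.0]
contact_force: [0.2, 0.5, -0.2]
opening: 0.659
finger_force: 0.0
clock: 15.0
tool_pos: [0.6243, 0.3097, 0.1511]
eef_rot: [0.841, 0.541, 0.0, 0.0]
contact_force: [-0.2, -0.0, -0.0]
opening: 1.0
finger_force: 0.0
(array([0.4979, 0.4027, 0.0388]), np.float64(0.0003), array([0.4977, 0.4018, 0.044 ]), 513, 611) [-0.0955  0.2754  0.0388]
(array([0.3999, 0.3561, 0.0388]), np.float64(0.0011), array([0.4007, 0.3556, 0.044 ]), 490, 599) [-0.1847  0.2136  0.0388]
[-0.27175811  0.9289518  -0.53471319  1.38858773  0.51947688  0.96499144
 -1.36119046]
[0.0308, -0.154, 0.0209, -0.0001, -0.0001, 1.2988]
```

View pics/p11.png

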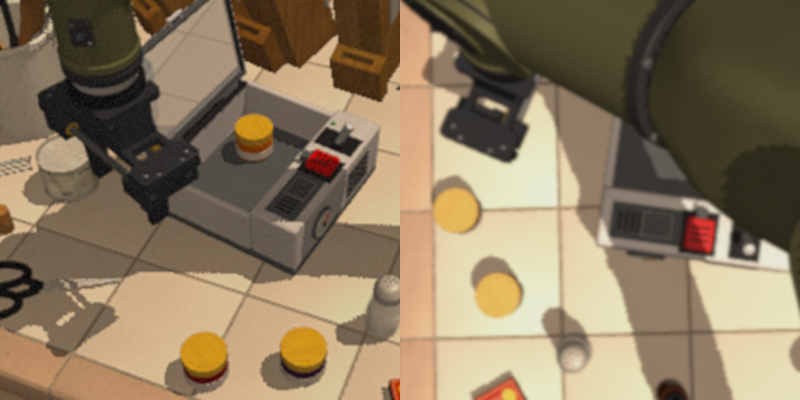

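Jar0 stands upright in the chamber (left panel, 253,135). The other two jars haven't moved. Now jar1, with the wrist turned the other way.

```bash
echo '[[1, 0.01, -0.05, 0, 0, 0, -0.15], [1, 0.02, -0.1, 0, 0, 0, -0.3], [1, 0.03, -0.15, 0, 0, 0, -0.45], [1, 0.031, -0.154, 0, 0, 0, -0.6], [1, 0.031, -0.154, 0, 0, 0, -0.75], [1, 0.031, -0.154, 0, 0, 0, -0.9], [1, 0.031, -0.154, 0, 0, 0, -1.05], [1, 0.031, -0.154, 0, 0, 0, -1.2], [1, 0.031, -0.154, 0, 0, 0, -1.35], [1, 0.031, -0.154, 0, 0, 0, -1.5]]' | python3 steer.py
echo '[[1, 0, 0, 0.01, 0, 0, -0.15], [1, 0, 0, 0.02, 0, 0, -0.3], [1, 0, 0, 0.02, 0, 0, -0.34], [1, 0, 0, 0.02, 0, 0, -0.34]]' | python3 steer.py
python3 -c "
from h import *
print(rel([.4977,.4023,.015],YY),r.get_state()['q'])"
```

```text
clock: 16.1
tool_pos: [0.4978, 0.4025, 0.1507]
eef_rot: [0.249, 0.969, -0.0, 0.0]
contact_force: [0.1, -0.2, 0.1]
opening: 1.0
finger_force: 0.0
clock: 16.5
tool_pos: [0.4976, 0.4023, 0.1301]
eef_rot: [0.084, 0.996, -0.001, -0.0]
contact_force: [-0.9, 0.1, 0.6]
opening: 1.0
finger_force: 0.0
[-0.0001, 0.0001, 0.1151, -0.0011, -0.0, -0.0064] [-0.29208734  1.00260128 -0.93419348  1.58659702  0.90689848  1.03725996
 -0.0962031 ]
```

```bash
echo '[[1, 0, 0, 0.03, 0, 0, -0.006], [1, 0, 0, 0.06, 0, 0, -0.006], [1, 0, 0, 0.09, 0, 0, -0.006], [1, 0, 0, 0.108, 0, 0, -0.006], [1, 0, 0, 0.115, 0, 0, -0.006], [0.45, 0, 0, 0.115, 0, 0, -0.006], [0.45, 0, 0, 0.115, 0, 0, -0.006], [0.45, 0, 0, 0.115, 0, 0, -0.006], [0.45, 0, 0, 0.115, 0, 0, -0.006], [0.45, 0, 0, 0.115, 0, 0, -0.006]]' | python3 steer.py 15
echo '[[0.45, 0, 0, -0.03, 0, 0, 0], [0.45, 0, 0, -0.07, 0, 0, 0], [0.45, 0, 0, -0.12, 0, 0, 0], [0.45, 0, 0, -0.15, 0, 0, 0], [0.45, 0, 0, -0.15, 0, 0, 0]]' | python3 steer.py
python3 -c "
from h import *
print(rel(W([44,46,165]),YY),r.get_state()['q'])"
```

```text
clock: 17.5
tool_pos: [0.4978, 0.4031, 0.016]
eef_rot: [0.079, 0.997, 0.0, 0.0]
contact_force: [0.4, 0.3, 3.3]
opening: 0.576
finger_force: 15.1
clock: 18.0
tool_pos: [0.4986, 0.4056, 0.1704]
eef_rot: [0.079, 0.997, 0.004, 0.002]
contact_force: [0.3, 0.7, -0.6]
opening: 0.58
finger_force: 15.0
[-0.1385, -0.2328, 0.0042, 0.0077, 0.0042, 0.0029] [-0.28142351  0.95504917 -0.96643522  1.5597632   0.86148715  1.08821346
 -0.0539568 ]
```

```bash
echo '[[0.45, -0.02, -0.03, 0, 0, 0, 0], [0.45, -0.04, -0.065, 0, 0, 0, 0], [0.45, -0.06, -0.1, 0, 0, 0, 0], [0.45, -0.08, -0.135, 0, 0, 0, 0], [0.45, -0.1, -0.17, 0, 0, 0, 0], [0.45, -0.12, -0.2, 0, 0, 0, 0], [0.45, -0.138, -0.23, 0, 0, 0, 0], [0.45, -0.138, -0.232, 0, 0, 0, 0], [0.45, -0.138, -0.232, 0, 0, 0, 0], [0.45, -0.138, -0.232, 0, 0, 0, 0]]' | python3 steer.py
python3 -c "
from h import *
print(rel(W([44,46,35]),YY))"
```

```text
clock: 19.0
tool_pos: [0.5961, 0.1532, 0.1648]
eef_rot: [0.078, 0.997, 0.0, -0.001]
contact_force: [0.3, 0.5, -1.3]
opening: 0.578
finger_force: 15.0
[-0.0024, 0.0009, 0.1298, 0.0007, -0.0013, 0.0051]
```

```bash
echo '[[0.45, -0.002, 0.001, 0.03, 0, 0, 0], [0.45, -0.002, 0.001, 0.06, 0, 0, 0], [0.45, -0.002, 0.001, 0.085, 0, 0, 0], [0.45, -0.002, 0.001, 0.105, 0, 0, 0], [0.45, -0.002, 0.001, 0.12, 0, 0, 0], [0.45, -0.002, 0.001, 0.127, 0, 0, 0], [0.45, -0.002, 0.001, 0.13, 0, 0, 0], [0.45, -0.002, 0.001, 0.132, 0, 0, 0], [0.45, -0.002, 0.001, 0.134, 0, 0, 0]]' | python3 steer.py
python3 -c "
from h import *
print(rel(W([44,46,32]),YY))"
```

```text
clock: 19.9
tool_pos: [0.5998, 0.153, 0.032]
eef_rot: [0.079, 0.997, 0.0, 0.001]
contact_force: [0.3, 0.5, -0.8]
opening: 0.581
finger_force: 15.0
[0.0014, 0.0006, 0.0, 0.001, 0.0014, 0.003]
```

```bash
echo '[[0.45, 0, 0, 0.001, 0, 0, 0], [0.66, 0, 0, 0.001, 0, 0, 0], [0.66, 0, 0, 0.001, 0, 0, 0], [0.66, 0, 0, 0.001, 0, 0, 0], [0.66, 0, 0, -0.01, 0, 0, 0], [0.66, 0, 0, -0.03, 0, 0, 0], [0.66, 0, 0, -0.07, 0, 0, 0], [0.66, 0, 0, -0.115, 0, 0, 0], [0.66, 0, 0, -0.115, 0, 0, 0]]' | python3 steer.py
python3 -c "
from h import *
o,t,s=jars()
for x in o: print(x)
print(rel([.4003,.3558,.13],YY+.35))"
```

```text
clock: 20.8
tool_pos: [0.602, 0.1557, 0.1532]
eef_rot: [0.079, 0.997, 0.003, 0.005]
contact_force: [-0.2, 0.6, -0.4]
opening: 0.66
finger_force: 0.0
(array([0.3998, 0.356 , 0.0388]), np.float64(0.0013), array([0.4007, 0.3556, 0.044 ]), 508, 595)
[0.2291, 0.1688, 0.0175, 0.0005, 0.0027, -0.3468]
```

```bash
echo '[[1, 0.03, 0.02, 0, 0, 0, -0.05], [1, 0.06, 0.045, 0, 0, 0, -0.1], [1, 0.09, 0.07, 0, 0, 0, -0.15], [1, 0.125, 0.09, 0, 0, 0, -0.2], [1, 0.16, 0.12, 0, 0, 0, -0.25], [1, 0.195, 0.145, 0, 0, 0, -0.3], [1, 0.229, 0.169, 0, 0, 0, -0.347], [1, 0.229, 0.169, 0.01, 0, 0, -0.347], [1, 0.229, 0.169, 0.02, 0, 0, -0.347], [1, 0.229, 0.169, 0.02, 0, 0, -0.347]]' | python3 steer.py
python3 -c "
from h import *
o,t,s=jars()
for x in o: print(x,R.from_euler('z',-v[3]).apply(x[0]-v[:3]).round(4))
print(rel([.4003,.3558,.015],YY+.35))"
```

```text
clock: 21.9
tool_pos: [0.4002, 0.353, 0.1237]
eef_rot: [-0.093, 0.996, -0.002, -0.001]
contact_force: [-0.4, -0.4, 0.0]
opening: 0.998
finger_force: 0.0
(array([0.5992, 0.154 , 0.0562]), np.float64(0.0016), array([0.6022, 0.1532, 0.044 ]), 568, 405) [0.0446 0.0463 0.0562]
[-0.0001, 0.0022, 0.1102, -0.0021, -0.0011, -0.0025]
```

```bash
echo '[[1, 0, 0.002, 0.03, 0, 0, 0], [1, 0, 0.002, 0.06, 0, 0, 0], [1, 0, 0.002, 0.085, 0, 0, 0], [1, 0, 0.002, 0.103, 0, 0, 0], [1, 0, 0.002, 0.11, 0, 0, 0], [0.45, 0, 0.002, 0.11, 0, 0, 0], [0.45, 0, 0.002, 0.11, 0, 0, 0], [0.45, 0, 0.002, 0.11, 0, 0, 0], [0.45, 0, 0.002, 0.11, 0, 0, 0], [0.45, 0, 0.002, 0.11, 0, 0, 0]]' | python3 steer.py 15
echo '[[0.45, 0, 0, -0.03, 0, 0, 0], [0.45, 0, 0, -0.07, 0, 0, 0], [0.45, 0, 0, -0.12, 0, 0, 0], [0.45, 0, 0, -0.16, 0, 0, 0], [0.45, 0, 0, -0.16, 0, 0, 0]]' | python3 steer.py
python3 -c "
from h import *
print(rel(W([-11,0,170]),YY))"
```

```text
clock: 23.0
tool_pos: [0.3999, 0.3576, 0.0168]
eef_rot: [-0.094, 0.996, -0.0, 0.001]
contact_force: [0.5, -1.3, 3.8]
opening: 0.58
finger_force: 15.0
clock: 23.5
tool_pos: [0.4004, 0.3608, 0.1814]
eef_rot: [-0.094, 0.996, 0.004, 0.003]
contact_force: [1.1, -0.2, -1.5]
opening: 0.584
finger_force: 15.0
[-0.0884, -0.2649, 0.0103, 0.0077, 0.0059, 0.3504]
```

```bash
echo '[[0.45, -0.01, -0.03, 0, 0, 0, 0.05], [0.45, -0.02, -0.07, 0, 0, 0, 0.1], [0.45, -0.03, -0.1, 0, 0, 0, 0.15], [0.45, -0.045, -0.14, 0, 0, 0, 0.2], [0.45, -0.06, -0.18, 0, 0, 0, 0.25], [0.45, -0.075, -0.22, 0, 0, 0, 0.3], [0.45, -0.088, -0.264, 0, 0, 0, 0.35], [0.45, -0.088, -0.264, 0, 0, 0, 0.35], [0.45, -0.088, -0.264, 0, 0, 0, 0.35], [0.45, -0.088, -0.264, 0, 0, 0, 0.35]]' | python3 steer.py
python3 -c "
from h import *
print(rel(W([-11,0,34]),YY))
o,t,s=jars()
cv2.imwrite('pics/p12.png',np.hstack([cv2.resize(i,(400,400),interpolation=2)[:,:,::-1] for i in(s[80:240,200:360],t[100:260,260:420])]))"
```

```text
clock: 24.5
tool_pos: [0.5344, 0.1159, 0.1759]
eef_rot: [0.08, 0.997, 0.0, -0.001]
contact_force: [0.9, 0.1, -1.4]
opening: 0.582
finger_force: 15.0
[-0.0024, 0.0016, 0.1419, 0.0006, -0.0011, 0.0025]
```

View pics/p12.png

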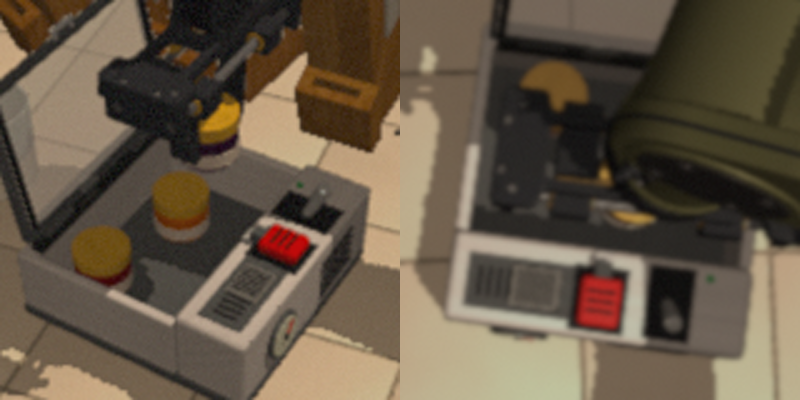

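```bash
python3 -c "
from h import *
L=lambda X:(R.from_euler('z',-v[3]).apply(X-v[:3])*1e3).round(1)
s=snap('scene')
for c,st in blobs(s,(12,120,70),(28,255,255),150):
  if 220<c[0]<310 and 120<c[1]<200: print(c,st,L(plane('scene',c,.058)))"
```

```text
[287.9 128.3] [279, 117, 18, 21, 226] [  64.2 -150.6   58. ]
[272.  159.4] [261, 148, 23, 24, 441] [ 37.8 -37.9  58. ]
[240.2 180.2] [229, 170, 24, 21, 408] [61.1 53.4 58. ]
```

```bash
python3 -c "
from h import *
for p in((44,-46,60),(44,46,60),(60,53,60)): print(p,proj('scene',W(p)).round(1),proj('top',W(p)).round(1))
t=snap('top');print(blobs(t,(12,120,50),(28,255,255),100)[:6])
L=lambda X:(R.from_euler('z',-v[3]).apply(X-v[:3])*1e3).round(1)
print(L(plane('top',(321,134),.06)))"
```

```text
(44, -46, 60) [271.6 155.7] [370.8 154.9]
(44, 46, 60) [248.6 180.3] [322.3 148.4]
(60, 53, 60) [240.7 179.6] [319.7 139.6]
[(array([508.3,  16.7]), [472, 0, 57, 54, 1054]), (array([460.3,  40.5]), [448, 8, 24, 60, 680]), (array([240.6,  37.4]), [235, 31, 11, 15, 121]), (array([322.4, 133.1]), [308, 124, 28, 21, 354]), (array([490.6, 210.7]), [459, 195, 84, 28, 1082]), (array([507.9, 298.1]), [464, 272, 95, 67, 2548])]
[70.9 52.  60. ]
```

Jar1 was nudged to about (61,53) in sealer coordinates, still upright on the floor and inside the limits. There's room for jar2 in front, so I'll lower it.

```bash
echo '[[0.45, -0.002, 0.001, 0.03, 0, 0, 0], [0.45, -0.002, 0.001, 0.06, 0, 0, 0], [0.45, -0.002, 0.001, 0.09, 0, 0, 0], [0.45, -0.002, 0.001, 0.115, 0, 0, 0], [0.45, -0.002, 0.001, 0.13, 0, 0, 0], [0.45, -0.002, 0.001, 0.138, 0, 0, 0], [0.45, -0.002, 0.001, 0.141, 0, 0, 0], [0.45, -0.002, 0.001, 0.143, 0, 0, 0], [0.45, -0.002, 0.001, 0.143, 0, 0, 0]]' | python3 steer.py
python3 -c "
from h import *
print(rel(W([-11,0,33]),YY))"
```

```text
clock: 25.6
tool_pos: [0.5378, 0.1158, 0.0338]
eef_rot: [0.081, 0.997, 0.0, 0.0]
contact_force: [0.3, -0.3, -0.9]
opening: 0.581
finger_force: 15.0
[0.0012, 0.0014, 0.0008, 0.0005, 0.0009, 0.0003]
```

```bash
echo '[[0.45, 0, 0, 0.001, 0, 0, 0], [0.68, 0, 0, 0.001, 0, 0, 0], [0.68, 0, 0, 0.001, 0, 0, 0], [0.68, 0, 0, 0.001, 0, 0, 0], [0.68, 0, 0, -0.01, 0, 0, 0], [0.68, 0, 0, -0.03, 0, 0, 0], [0.68, 0, 0, -0.07, 0, 0, 0], [0.68, 0, 0, -0.115, 0, 0, 0], [0.68, 0, 0, -0.165, 0, 0, 0], [0.68, 0, 0, -0.2, 0, 0, 0]]' | python3 steer.py
echo '[[0, 0.03, 0, -0.03, 0, 0, 0], [0, 0.07, 0, -0.06, 0, 0, 0], [0, 0.11, 0, -0.09, 0, 0, 0], [0, 0.15, 0, -0.12, 0, 0, 0], [0, 0.15, 0, -0.12, 0, 0, 0]]' | python3 steer.py
python3 -c "
from h import *
L=lambda X:(R.from_euler('z',-v[3]).apply(X-v[:3])*1e3).round(1)
s=snap('scene')
for c,st in blobs(s,(12,120,70),(28,255,255),150):
  if 220<c[0]<310 and 120<c[1]<230: print(c,st,L(plane('scene',c,.058)))
for x in jars()[0]: print(x,L(x[0]))
cv2.imwrite('pics/p13.png',cv2.resize(s[70:250,190:370],(600,600),interpolation=2)[:,:,::-1])
print(rel(W([0,0,350]),YY),L(r.get_state()['tool_pos']))"
```

```text
clock: 26.6
tool_pos: [0.5375, 0.1165, 0.2372]
eef_rot: [0.08, 0.997, 0.001, 0.001]
contact_force: [0.7, 0.5, -0.7]
opening: 0.677
finger_force: 0.0
clock: 27.1
tool_pos: [0.3857, 0.1423, 0.3571]
eef_rot: [0.077, 0.997, -0.0, 0.003]
contact_force: [-0.3, 0.0, 0.1]
opening: 0.252
finger_force: 0.0
[276.3 167.7] [261, 148, 34, 41, 812] [ 15.  -19.8  58. ]
[240.  180.2] [228, 170, 25, 21, 407] [61.5 53.6 58. ]
(array([0.6191, 0.1558, 0.0557]), np.float64(0.0005), array([0.6216, 0.1549, 0.044 ]), 564, 364) [64.  51.3 55.7]
(array([0.5372, 0.1165, 0.0572]), np.float64(0.0005), array([0.5384, 0.1147, 0.044 ]), 568, 356) [-10.5  -0.7  57.2]
[-0.1597, 0.0023, 0.0035, -0.0009, 0.0012, -0.0003] [-159.7   -2.2  353.3]
```

View pics/p13.png

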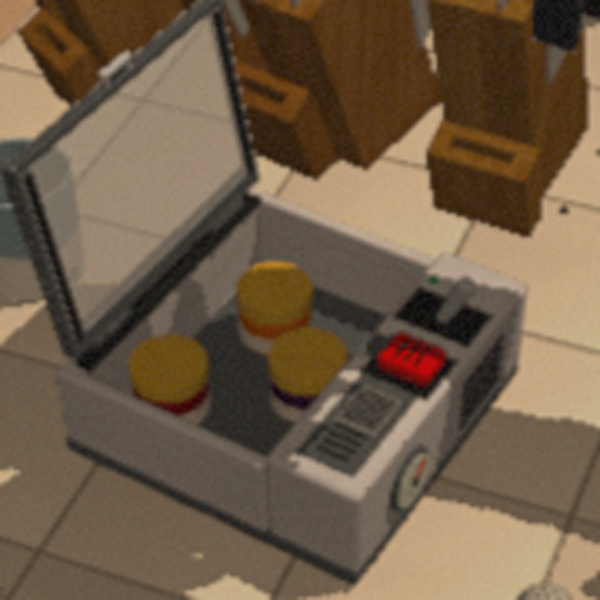

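All three jars stand upright in the chamber: (275,295), (170,370) and (307,360). The lid is open. Next I'll go behind it, offset to +y to stay clear of the knives.

```bash
echo '[[0, -0.03, 0.01, 0, 0, 0, 0], [0, -0.07, 0.02, 0, 0, 0, 0], [0, -0.11, 0.03, 0, 0, 0, 0], [0, -0.15, 0.042, 0, 0, 0, 0], [0, -0.19, 0.042, 0, 0, 0, 0], [0, -0.23, 0.042, 0, 0, 0, 0], [0, -0.27, 0.042, 0, 0, 0, 0], [0, -0.3, 0.042, 0, 0, 0, 0], [0, -0.315, 0.042, 0, 0, 0, 0], [0, -0.315, 0.042, 0, 0, 0, 0]]' | python3 steer.py
python3 -c "
from h import *
print(rel(W([155,40,205]),YY))"
```

```text
clock: 28.25
tool_pos: [0.7088, 0.1288, 0.3494]
eef_rot: [0.083, 0.997, -0.001, -0.002]
contact_force: [0.3, -0.6, -1.4]
opening: 0.003
finger_force: 0.0
[0.0014, 0.0012, 0.1444, -0.0018, -0.0032, -0.0039]
```

```bash
echo '[[0, 0, 0, 0.03, 0, 0, 0], [0, 0, 0, 0.06, 0, 0, 0], [0, 0, 0, 0.1, 0, 0, 0], [0, 0, 0, 0.135, 0, 0, 0], [0, 0, 0, 0.144, 0, 0, 0], [0, 0, 0, 0.144, 0, 0, 0]]' | python3 steer.py
python3 -c "
from h import *
L=lambda X:(R.from_euler('z',-v[3]).apply(X-v[:3])*1e3).round(1)
print(L(r.get_state()['tool_pos']))
s=snap('scene')
cv2.imwrite('pics/p14.png',cv2.resize(s[30:230,150:350],(500,500),interpolation=2)[:,:,::-1])"
```

```text
clock: 28.85
tool_pos: [0.7059, 0.1298, 0.2074]
eef_rot: [0.081, 0.997, -0.001, -0.002]
contact_force: [0.3, 0.1, 0.8]
opening: 0.002
finger_force: 0.0
[153.8  39.6 207.4]
```

View pics/p14.png

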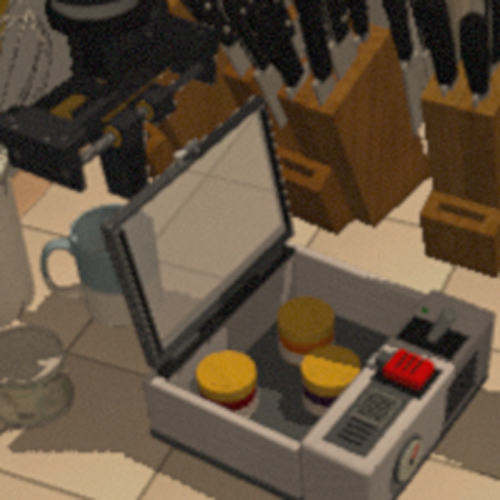

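The closed fingers are behind the lid's upper edge, at about (125,180). I'll pull the lid forward along its arc.

```bash
echo '[[0, 0.014, 0, 0, 0, 0, 0], [0, 0.026, 0, -0.002, 0, 0, 0], [0, 0.038, 0, -0.003, 0, 0, 0], [0, 0.051, 0, -0.003, 0, 0, 0], [0, 0.063, 0, -0.002, 0, 0, 0], [0, 0.075, 0, 0, 0, 0, 0], [0, 0.087, 0, 0.004, 0, 0, 0], [0, 0.099, 0, 0.009, 0, 0, 0], [0, 0.11, 0, 0.0145, 0, 0, 0], [0, 0.12, 0, 0.0215, 0, 0, 0]]' | python3 steer.py
python3 -c "
from h import *
L=lambda X:(R.from_euler('z',-v[3]).apply(X-v[:3])*1e3).round(1)
print(L(r.get_state()['tool_pos']))"
```

```text
clock: 29.9
tool_pos: [0.5902, 0.1511, 0.1911]
eef_rot: [0.081, 0.997, 0.001, 0.003]
contact_force: [0.8, -0.1, 2.5]
opening: 0.003
finger_force: 1.2
[ 36.2  41.9 191.1]
```

```bash
echo '[[0, 0.0095, 0, 0.008, 0, 0, 0], [0, 0.018, 0, 0.0165, 0, 0, 0], [0, 0.026, 0, 0.0265, 0, 0, 0], [0, 0.033, 0, 0.0365, 0, 0, 0], [0, 0.039, 0, 0.0475, 0, 0, 0], [0, 0.046, 0, 0.059, 0, 0, 0], [0, 0.05, 0, 0.071, 0, 0, 0], [0, 0.055, 0, 0.083, 0, 0, 0], [0, 0.059, 0, 0.0895, 0, 0, 0], [0, 0.059, 0, 0.0895, 0, 0, 0]]' | python3 steer.py
python3 -c "
from h import *
L=lambda X:(R.from_euler('z',-v[3]).apply(X-v[:3])*1e3).round(1)
print(L(r.get_state()['tool_pos']))"
```

```text
clock: 30.9
tool_pos: [0.5317, 0.1593, 0.0981]
eef_rot: [0.081, 0.997, 0.0, 0.001]
contact_force: [3.1, -0.2, 4.4]
opening: 0.004
finger_force: 2.2
[-22.8  40.6  98.1]
```

Now press until it latches.

```bash
echo '[[0, 0, 0, 0.003, 0, 0, 0], [0, 0, 0, 0.006, 0, 0, 0], [0, 0, 0, 0.008, 0, 0, 0], [0, 0, 0, 0.008, 0, 0, 0]]' | python3 steer.py;echo '[[0, 0, 0, 0.001, 0, 0, 0], [0, 0, 0, 0.002, 0, 0, 0], [0, 0, 0, 0.002, 0, 0, 0]]' | python3 steer.py
```

```text
clock: 31.3
tool_pos: [0.531, 0.1594, 0.0902]
eef_rot: [0.081, 0.997, 0.0, 0.001]
contact_force: [3.2, -0.2, 3.5]
opening: 0.005
finger_force: 2.4
clock: 31.6
tool_pos: [0.531, 0.1594, 0.089]
eef_rot: [0.081, 0.997, 0.0, 0.001]
contact_force: [2.8, -0.7, 9.1]
opening: -0.002
finger_force: 4.3
```

```bash
echo '[[0, 0, 0, 0.001, 0, 0, 0], [0, 0, 0, 0.002, 0, 0, 0], [0, 0, 0, 0.002, 0, 0, 0]]' | python3 steer.py;echo '[[0, 0, 0, -0.002, 0, 0, 0], [0, 0, 0, -0.004, 0, 0, 0], [0, 0, 0, -0.006, 0, 0, 0], [0, 0, 0, -0.006, 0, 0, 0]]' | python3 steer.py;echo '[[0, 0, 0, -0.003, 0, 0, 0], [0, 0, 0, -0.006, 0, 0, 0], [0, 0, 0, -0.006, 0, 0, 0]]' | python3 steer.py
```

```text
clock: 31.9
tool_pos: [0.531, 0.1594, 0.0888]
eef_rot: [0.081, 0.997, -0.0, 0.002]
contact_force: [0.5, -3.1, 22.7]
opening: 0.005
finger_force: 11.6
clock: 32.3
tool_pos: [0.5289, 0.1585, 0.0916]
eef_rot: [0.081, 0.997, -0.001, -0.001]
contact_force: [0.6, -0.5, -0.3]
opening: 0.004
finger_force: 0.0
clock: 32.6
tool_pos: [0.5301, 0.1592, 0.0983]
eef_rot: [0.081, 0.997, -0.0, -0.0]
contact_force: [0.2, -0.1, 0.0]
opening: 0.006
finger_force: 0.0
```

With no force on the tool at z 98 mm, where the lid was pushing 4.4 N before, the lid must be latched. Now the vent.

```bash
echo '[[0, 0, 0, -0.02, 0, 0, 0], [0, 0.02, 0, -0.03, 0, 0, 0], [0, 0.04, 0, -0.03, 0, 0, 0], [0, 0.056, 0, -0.03, 0, 0, 0], [0, 0.058, 0, -0.03, 0, 0, 0], [0, 0.058, 0, -0.03, 0, 0, 0]]' | python3 steer.py
python3 -c "
from h import *
print(rel(W([-82,43,95]),YY))
t=snap('top');s=snap('scene');print(blobs(s,(0,180,110),(6,255,255),60))"
```

```text
clock: 33.2
tool_pos: [0.4733, 0.1685, 0.1282]
eef_rot: [0.08, 0.997, -0.0, 0.0]
contact_force: [0.8, 0.5, 0.5]
opening: 0.005
finger_force: 0.0
[0.0001, 0.0028, 0.0332, -0.0004, 0.0003, 0.0009]
[(array([314.8, 178.2]), [306, 173, 18, 12, 120]), (array([ 89.4, 186.9]), [68, 180, 44, 15, 240]), (array([371.4, 321.6]), [366, 308, 10, 24, 73])]
```

```bash
echo '[[0, 0, 0.003, 0.015, 0, 0, 0], [0, 0, 0.003, 0.03, 0, 0, 0], [0, 0, 0.003, 0.034, 0, 0, 0], [0, 0, 0.003, 0.037, 0, 0, 0], [0, 0, 0.003, 0.038, 0, 0, 0], [0, 0, 0.003, 0.038, 0, 0, 0]]' | python3 steer.py
```

```text
clock: 33.9
tool_pos: [0.4741, 0.1719, 0.091]
eef_rot: [0.081, 0.997, 0.0, 0.001]
contact_force: [-1.8, 0.1, 4.4]
opening: 0.011
finger_force: 1.7
```

```bash
echo '[[0, 0, 0, 0.0005, 0, 0, 0], [0, 0, 0.004, 0.0005, 0, 0, 0], [0, 0, 0.008, 0.0005, 0, 0, 0], [0, 0, 0.012, 0.0005, 0, 0, 0]]' | python3 steer.py;echo '[[0, 0, 0.004, 0, 0, 0, 0], [0, 0, 0.008, 0, 0, 0, 0], [0, 0, 0.012, 0, 0, 0, 0], [0, 0, 0.016, 0, 0, 0, 0], [0, 0, 0.02, 0, 0, 0, 0], [0, 0, 0.023, 0, 0, 0, 0], [0, 0, 0.023, 0, 0, 0, 0]]' | python3 steer.py
```

```text
clock: 34.3
tool_pos: [0.4761, 0.1838, 0.0909]
eef_rot: [0.081, 0.997, 0.0, 0.001]
contact_force: [-0.5, -0.2, 8.5]
opening: 0.003
finger_force: 4.3
clock: 35.0
tool_pos: [0.4788, 0.1998, 0.0908]
eef_rot: [0.082, 0.997, -0.007, 0.001]
contact_force: [-4.5, -13.6, 22.4]
opening: 0.005
finger_force: 11.0
```

```bash
echo '[[0, 0, -0.001, -0.003, 0, 0, 0], [0, 0, -0.001, -0.02, 0, 0, 0], [0, 0, -0.001, -0.06, 0, 0, 0], [0, 0, -0.001, -0.1, 0, 0, 0], [0, 0.04, -0.001, -0.14, 0, 0, 0], [0, 0.08, -0.03, -0.16, 0, 0, 0], [0, 0.1, -0.08, -0.16, 0, 0, 0], [0, 0.1, -0.11, -0.16, 0, 0, 0], [0, 0.1, -0.11, -0.16, 0, 0, 0]]' | python3 steer.py
python3 - <<'E'
from h import *
L=lambda X:(R.from_euler('z',-v[3]).apply(X-v[:3])*1e3).round(1)
print(L(r.get_state()['tool_pos']))
ims={'s0':('scene',cv2.imread('pics/scene0.png')),'t0':('top',cv2.imread('pics/top0.png')),'s1':('scene',snap('scene')[:,:,::-1]),'t1':('top',snap('top')[:,:,::-1])}
ys=list(range(20,112,4));print(ys)
for k,(n,i) in ims.items():
    g=cv2.cvtColor(np.ascontiguousarray(i),cv2.COLOR_BGR2GRAY).astype(np.float32)
    print(k,[int(np.mean([cv2.getRectSubPix(g,(1,1),tuple(map(float,proj(n,W((x,y,90))))))[0,0] for x in(-88,-85,-82,-79,-76)])) for y in ys])
E
```

```text
clock: 35.9
tool_pos: [0.3607, 0.1077, 0.2492]
eef_rot: [0.083, 0.997, -0.004, -0.001]
contact_force: [1.7, 0.5, -0.6]
opening: 0.006
finger_force: 0.0
[-183.3  -37.9  249.2]
[20, 24, 28, 32, 36, 40, 44, 48, 52, 56, 60, 64, 68, 72, 76, 80, 84, 88, 92, 96, 100, 104, 108]
s0 [50, 69, 79, 71, 62, 62, 62, 61, 61, 62, 80, 65, 51, 50, 57, 47, 59, 46, 67, 78, 143, 158, 147]
t0 [40, 59, 63, 75, 64, 62, 62, 61, 62, 62, 65, 67, 46, 48, 47, 45, 49, 42, 55, 77, 135, 147, 122]
s1 [28, 41, 41, 42, 42, 42, 41, 42, 42, 46, 46, 37, 38, 39, 39, 37, 38, 45, 49, 50, 102, 125, 132]
t1 [25, 37, 38, 38, 38, 38, 38, 38, 38, 39, 46, 41, 38, 38, 38, 38, 38, 40, 47, 52, 98, 121, 117]
```

The profiles show the plate's rims moved from y≈26/61 to about 58/94 mm and the slots covered, so the vent is shut. Now the switch, from the front.

```bash
python3 -c "
from h import *
print(rel(W([-130,-50,111]),YY))"
echo '[[0, -0.02, -0.012, 0.03, 0, 0, 0], [0, -0.04, -0.012, 0.06, 0, 0, 0], [0, -0.053, -0.012, 0.09, 0, 0, 0], [0, -0.053, -0.012, 0.12, 0, 0, 0], [0, -0.053, -0.012, 0.138, 0, 0, 0], [0, -0.053, -0.012, 0.138, 0, 0, 0]]' | python3 steer.py
python3 -c "
from h import *
print(rel(W([-82,-50,111]),YY))"
```

```text
[-0.0514, -0.0181, 0.1391, 0.0008, 0.0012, -0.0017]
clock: 36.6
tool_pos: [0.4131, 0.0948, 0.1098]
eef_rot: [0.08, 0.997, 0.0, -0.002]
contact_force: [0.2, -0.0, 0.3]
opening: 0.004
finger_force: 0.0
[-0.0475, -0.0079, -0.0013, 0.0002, -0.0031, 0.0019]
```

```bash
echo '[[0, -0.005, -0.008, -0.001, 0, 0, 0], [0, -0.012, -0.008, -0.001, 0, 0, 0], [0, -0.02, -0.008, -0.001, 0, 0, 0], [0, -0.027, -0.008, -0.001, 0, 0, 0], [0, -0.034, -0.008, -0.001, 0, 0, 0], [0, -0.041, -0.008, -0.001, 0, 0, 0], [0, -0.046, -0.008, -0.001, 0, 0, 0]]' | python3 steer.py
echo '[[0, -0.003, 0, 0, 0, 0, 0], [0, -0.003, 0, 0, 0, 0, 0]]' | python3 steer.py
```

```text
clock: 37.3
tool_pos: [0.457, 0.0781, 0.1127]
eef_rot: [0.081, 0.997, 0.0, -0.001]
contact_force: [-9.8, 3.7, 2.9]
opening: 0.006
finger_force: 5.2
clock: 37.5
tool_pos: [0.4569, 0.0782, 0.1125]
eef_rot: [0.08, 0.997, 0.0, -0.003]
contact_force: [-9.2, 2.1, 3.7]
opening: 0.004
finger_force: 5.2
```

```bash
echo '[[0, 0.01, 0, 0, 0, 0, 0], [0, 0.04, 0, 0, 0, 0, 0], [0, 0.06, 0, -0.03, 0, 0, 0], [0, 0.09, 0, -0.08, 0, 0, 0], [0, 0.1, 0.04, -0.12, 0, 0, 0], [0, 0.1, 0.09, -0.15, 0, 0, 0], [0, 0.1, 0.14, -0.15, 0, 0, 0], [0, 0.1, 0.14, -0.15, 0, 0, 0], [0, 0.1, 0.14, -0.15, 0, 0, 0]]' | python3 steer.py
python3 - <<'E'
from h import *
ims={'s0':('scene',cv2.imread('pics/scene0.png')),'t0':('top',cv2.imread('pics/top0.png')),'s1':('scene',snap('scene')[:,:,::-1]),'t1':('top',snap('top')[:,:,::-1])}
for k,(n,i) in ims.items():
    g=cv2.cvtColor(np.ascontiguousarray(i),cv2.COLOR_BGR2GRAY).astype(np.float32)
    print(k,[int(cv2.getRectSubPix(g,(3,3),tuple(map(float,proj(n,W((x,-50,120)))))).mean()) for x in range(-112,-46,4)])
L=lambda X:(R.from_euler('z',-v[3]).apply(X-v[:3])*1e3).round(1)
for x in jars()[0]: print(x)
s=ims['s1'][1]
for c,st in blobs(np.ascontiguousarray(s[:,:,::-1]),(10,60,40),(30,255,255),100):
  if 220<c[0]<300 and 130<c[1]<220: print(c,st)
print(r.get_state()['contact_force'])
E
```

```text
clock: 38.4
tool_pos: [0.3847, 0.2354, 0.264]
eef_rot: [0.079, 0.997, 0.002, 0.001]
contact_force: [-0.2, -0.6, -0.1]
opening: 0.008
finger_force: 0.0
s0 [160, 158, 146, 139, 144, 119, 133, 154, 152, 136, 137, 103, 61, 73, 109, 130, 133]
t0 [120, 66, 63, 118, 135, 92, 44, 33, 28, 27, 27, 26, 27, 56, 104, 70, 59]
s1 [25, 24, 34, 41, 37, 27, 24, 24, 22, 22, 24, 24, 26, 26, 25, 23, 23]
t1 [85, 45, 23, 25, 30, 33, 38, 49, 61, 63, 75, 93, 99, 95, 133, 90, 75]
[274.4 166.5] [258, 148, 35, 41, 848]
[241. 180.] [225, 169, 29, 25, 464]
[-0.56107224 -0.03252065 -1.41543675]
```

```bash
python3 -c "
from plant import r
print(r.finish_job())"
```

```text
the job is handed in; nothing more can be done
None
```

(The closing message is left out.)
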